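# Load the slicer's feed tube with carrot and press it home

### The arm

A 7-joint arm with a two-finger parallel gripper is mounted at the origin on the work surface. World frame = base frame: x ahead of the robot, y to its left, z up, the work surface at z = 0. Lengths are in m, angles in rad, forces in N, time in s.
With the tool pointing down it reaches from about 0.4 to 0.925 m from the base axis. Payload 4.1 kg.
Tool frame: the origin (TCP) lies at the very end of the fingers, on their centre line; the grasp point (between the pads) lies 19 mm behind it; z points along the fingers, y is the line along which they close (so a half turn about z gives the same grasp; the last joint's range is limited). The gripper opens to 85 mm and grips with 20 to 120 N. Pads are 22 mm wide; open, the fingers measure 114 mm over their backs; the gripper's body (76 mm by 85 mm) begins 54 mm behind the grasp point. The pads swing forward as they close: fully open they stand 13 mm farther back than shut.
Start: joints at [1.084, 0.398, 0.045, 1.537, -0.019, 1.207, -0.051], TCP at [0.246, -0.602, 0.231] pointing down, gripper open.
Joint ranges: [-2.82, 2.82], [-0.49, 2.23], [-1.37, 1.46], [0, 2.46], [-1.36, 4.5], [0.23, 2], [-2.94, 2.94]. Speed limits (rad/s): [2.57, 2.57, 3.14, 3.14, 3.14, 3.14, 3.14].

### API

Orientations are given as a rotation vector (axis times angle).
In Python, from rig import read_state, eyes, arm gives the robot as it stands.
- The arm moves only by the tool servo_tool, never from a script. Its argument "targets" is text: rows parted by semicolons, each of 7 numbers parted by spaces: the closure, from 0 (fully open) to 1 (shut), then the shift along the tool's x, y, z in cm, then the turn, a rotation vector about the tool's x, y, z in rad. In form: hand x y z ax ay az; .... A call has 1 to 12 rows; each row is the pose to reach, as a shift and turn from the pose commanded when the call began, along the tool's axes at that moment; what a row does not reach only later rows make up. A row lasts 1/10 s, in which the tool goes at most 50 mm and 8.59 degrees, less where a joint would pass 70% of its speed; a pose out of reach is approached as far as the arm can. A call with a gripper value outside its range is refused whole. The fingers move at their own pace and stop on an object; "grip_force" is the grip in N (left out, the last holds). Time passes only in rows, so rows that repeat a pose let the fingers close. It gives the time, the measured TCP pose, the force, the opening and the grip force at its end, in the units of the state.
- read_state(): the state, without advancing time (a new reading comes with each control period).
- eyes.read_camera(name): name is "side" or "top"; returns the picture (420x560x3 uint8, red, green, blue); there is no depth.
- eyes.camera_params(name): a dict with "intrinsics" (3x3 intrinsics, pixels), "R" (3x3) and "t" (3): a world point X has camera coordinates R X + t. Camera axes: x right, y down, z forward; pixel columns grow to the right and rows downward; lengths in m; the calibration is good to about 2 mm. A picture is of the moment at which its call begins. camera_params takes no time and is no camera call.
- arm.finish_job(): hands the job in; it is judged then, once.
Trained networks look in the newest picture that a camera, given by its name, has taken for a name from the list of things; names that differ only in an ending like _2 or _b are one class to them, and where a whole thing is asked for, a point or a joint stands for the part that bears it (a point fixed in the world has none). Each returns a list of dicts, best first, with "confidence" (0 to 1); they miss things now and then, are a little off and sometimes report something else, mostly with a low value. They report only what shows in the picture. A call takes as long as a camera call. They do not tell look-alikes from the thing itself.
- eyes.spot_in(camera, name): "location" ([x, y, z] in m, in world coordinates, good to about 4 mm: the middle of the surface that is visible of it).
- eyes.masks_of(camera, name): "pixels" (420x560 bool, what is visible of it).
The state is a dict: "time": time; "joint_pos": joint angles; "qd": joint speeds; "joint_torque": joint torques, N m; "eef_pos": TCP position; "eef_rot": TCP orientation; "wrist_force": force on the tool from outside, world axes, zero at the start; "moment": the same for the moment, N m; "opening": opening from 0.0 (shut) to 1.0 (fully open); "grip_force": force on a finger pad.
Only numpy, scipy, OpenCV 4.12 (cv2) and the standard library are available. Lean on these libraries where they do the work, as an engineer would, in place of code of your own. Each camera call takes 0.05 s, during which the arm holds its last target. There are 200 camera calls.

### The job

Load the food-processor bowl for slicing: stand the two slim carrot pieces in its narrow feed tube, one on top of the other (the thick piece does not fit, leave it on the board). Then press them down the tube with the pusher until you feel the lower one stop dead on the slicing disc; bear down on it firmly for a moment, but never force it, as the disc is easily bent. Leave the pusher standing in the tube on the carrots, let go, and do not disturb the other things.

Things in the scene. Friction and masses are not known exactly. Their poses are not given: they have to be found in the camera images.
- carrot_a: slim carrot piece, an upright cylinder 28 mm in diameter and 32 mm tall with slightly rounded ends, about 21 g, standing on the wooden board; origin at the centre of its underside, z along its axis. It goes in the tube (either slim piece may go first).
- carrot_b: the other slim carrot piece, the same as carrot_a: 28 mm in diameter, 32 mm tall, origin at the centre of its underside.
- carrot_a_center (a point): centre of carrot_a, 16 mm above its underside.
- carrot_b_center (a point): centre of carrot_b, 16 mm above its underside.
- carrot_thick: bystander: a thick carrot piece, 42 mm in diameter, 34 mm tall, on the same board; too thick for the tube. The three pieces stand about 80 mm or more apart, in any order.
- board: wooden chopping board lying on the worktop, fixed, 190 x 270 mm (x, y) and 18 mm thick with a paddle handle on its +y side; origin under its centre. A knife lies on it along the +x edge, not needed.
- slicer: food-processor bowl of a hand blender, fixed (suction foot): smoked clear bowl 152 mm across with a grey lid (top at 107 mm) and a bow handle on its own +x side reaching 124 mm from the axis; origin under the centre of the bowl, z up. On the lid stands the round feed tube, its axis 46 mm to the bowl's own -x side, and beside it the motor coupling, a stub 131 mm high.
- tube_mouth (a point): centre of the feed tube's mouth, on the tube's axis, 180 mm above the worktop; z points up along the axis. Bore 31 mm (1.5 mm clearance all round a slim carrot or the pusher), rim 45 mm across outside; the mouth flares to 39 mm over the top 8 mm.
- tube_fins (a point): point on the tube's axis 46 mm below the mouth: here begin three soft springy fins that stick 3 mm into the bore, down to 75 mm. A piece let go in the tube slides down and hangs upright on them, its underside about 45 to 70 mm below the mouth; the second then stands on it, its top 7 mm below to 19 mm above the mouth. Pushing on past the fins takes 2 to 10 N.
- tube_end (a point): point on the axis 85 mm below the mouth, the tube's lower end. The slicing disc lies under it: a rigid flat steel plate set to a slice thickness that is not known, 88 to 100 mm below the mouth, found only by feel (the push then climbs by some 4 N per mm). With both pieces (64 mm together) home on it, their top is 24 to 36 mm below the mouth; the fins hold them there.
- pusher: plastic pusher, a rod standing upright on the worktop: round shank 28 mm in diameter and 86 mm long with a chamfered foot, then a grip head 38 mm in diameter and 24 mm tall, 110 mm in all, 70 g; origin at the centre of its foot, z up along its axis. A firm press is about 15 to 20 N (1.5 to 2 kg) for half a second, once the carrots no longer move; above 25 N the disc bends.
- pusher_foot (a point): centre of the pusher's flat foot (the same point as its origin).
- pusher_head (a point): centre of the pusher's grip head, 98 mm above its foot.
- motor_handle: bystander: the hand blender's motor handle, 52 x 200 x 50 mm, lying on the worktop beyond the bowl; origin under the middle.
- spice_jar: bystander: spice jar, 44 mm in diameter, 95 mm tall, origin under its centre, on the robot's side of the bowl.
- olive_jar: bystander: olive jar, 64 mm in diameter, 110 mm tall, origin under its centre, beyond the pusher.
- herb_jar: bystander: herb jar, the same size as spice_jar, beyond the board.
There are look-alikes about, which are no part of the job. There is more than one size of the pusher; the job needs the smaller. What is shaped like the carrot_a but green is not meant.

How it is judged:
On the way, in this order (a step that is already met when the one before it is completed fails the run):
1. both slim carrot pieces stand in the feed tube, one on the other (horizontal distance between each of carrot_a_center, carrot_b_center and tube_mouth below 0.01 m and z of each of carrot_a_center, carrot_b_center in the frame of tube_mouth below 0.016 m and distance between carrot_a_center and carrot_b_center below 0.04 m), for 0.2 s.
2. the pusher bears down with more than 12 N on the pieces at rest at the bottom (z of any of carrot_a_center, carrot_b_center in the frame of tube_mouth below -0.0705 m and z of pusher_foot in the frame of tube_mouth below -0.0215 m and horizontal distance between pusher_foot and tube_mouth below 0.004 m and linear speed of each of carrot_a, carrot_b below 0.004 m/s and (contact force between pusher and carrot_a above 12 N or contact force between pusher and carrot_b above 12 N)), for 0.3 s.
At the end, for the whole second after the job is handed in: Slim pieces stacked in the tube (centres within 34 mm of each other, 4 mm of the axis), pressed against the disc: centres at least 70.5 and 38.5 mm below the mouth. Pusher released in the tube on them, foot at least 21.5 mm below the mouth, tilt under 0.15 rad; all at rest (z of any of carrot_a_center, carrot_b_center in the frame of tube_mouth below -0.0705 m and z of each of carrot_a_center, carrot_b_center in the frame of tube_mouth below -0.0385 m and horizontal distance between each of carrot_a_center, carrot_b_center and tube_mouth below 0.004 m and distance between carrot_a_center and carrot_b_center below 0.034 m and z of pusher_foot in the frame of tube_mouth below -0.0215 m and angle between pusher's own z axis and vertical below 0.15 rad and linear speed of each of pusher, carrot_a, carrot_b below 0.01 m/s and (distance between pusher_foot and carrot_a_center below 0.0195 m or distance between pusher_foot and carrot_b_center below 0.0195 m)); the robot touches nothing.
It fails at once if the pusher is pressed on the carrots, or jammed on the bowl, lid or tube, with more than 25 N (contact force between pusher and carrot_a above 25 N or contact force between pusher and carrot_b above 25 N or contact force between pusher and slicer above 25 N).
It fails at once if the gripper strikes or leans on the bowl, lid or tube with more than 25 N (contact force between the fingers and slicer above 25 N).
It fails at once if the thick carrot or another bystander is moved by more than 30 mm (distance of any of carrot_thick, motor_handle, spice_jar, olive_jar, herb_jar from where it was at the start of the episode above 0.03 m).
It also fails if it takes over 72 s, if anything falls off the work surface, if the arm or the gripper's body presses on something with over 40 N, if the wrist force passes 120 N, or if a joint passes its speed limit or range.

## Working session

There is one attempt and no reset: what is moved stays moved. The work goes in short steps, Python scripts to look and compute and a tool call to move; the robot and the scene stay as the last step left them, time stands still between calls to the robot, and variables do not carry over. Pictures are saved under pics/ and viewed, at most 10 in all, crops included, and the job is handed in when it is done.

Besides the shell and the picture viewer there is one more tool, called by a JSON object that holds its "fn" and its "kwargs". servo_tool: Moves the arm, as the interface text tells. Its arguments: {"type":"object","properties":{"targets":{"type":"string"},"grip_force":{"type":"number"}},"required":["targets"]}

```bash
ls; mkdir -p pics; cat > h.py <<'E'
import numpy as np, cv2
from rig import read_state, eyes, arm
from scipy.spatial.transform import Rotation as Ro
def pix(cam,u,v,z):
    p=eyes.camera_params(cam);K=np.array(p["intrinsics"]);R=np.array(p["R"]);t=np.array(p["t"])
    d=R.T@np.linalg.inv(K)@np.array([u,v,1.]);c=-R.T@t
    return c+d*(z-c[2])/d[2]
def proj(cam,X):
    p=eyes.camera_params(cam);q=np.array(p["intrinsics"])@(np.array(p["R"])@np.array(X)+np.array(p["t"]))
    return q[:2]/q[2]
def shot(cam,f,scale=1.4):
    im=eyes.read_camera(cam);cv2.imwrite("pics/"+f,cv2.resize(im[:,:,::-1],None,fx=scale,fy=scale,interpolation=cv2.INTER_CUBIC));return im
E
python3 - <<'E'
from h import *
np.set_printoptions(precision=3,suppress=True)
s=read_state();print({k:np.round(v,3) for k,v in s.items()})
for c in("top","side"):
    shot(c,c+"0.png")
    p=eyes.camera_params(c);print(c,-np.array(p["R"]).T@np.array(p["t"]),np.array(p["R"])[2])
    for n in("carrot_a","pusher","slicer","tube_mouth","board","carrot_thick","spice_jar","olive_jar","motor_handle"):
        try:
            for r in eyes.spot_in(c,n): print(n,np.round(r["location"],3),round(r["confidence"],2),proj(c,r["location"]))
        except Exception as e: print(n,e)
E
```

```text
pics
{'time': np.float64(0.0), 'joint_pos': array([ 1.084,  0.399,  0.045,  1.538, -0.019,  1.207, -0.051]), 'qd': array([ 0.   ,  0.   , -0.002, -0.   ,  0.001,  0.   ,  0.001]), 'joint_torque': array([  0.   , -47.513,   1.365, -25.422,   0.012,   0.01 ,  -0.   ]), 'eef_pos': array([ 0.246, -0.601,  0.23 ]), 'eef_rot': array([-3.081, -0.605,  0.001]), 'wrist_force': array([ 0.282,  0.279, -0.176]), 'moment': array([-0.054,  0.002,  0.   ]), 'grip_force': np.float64(0.0), 'opening': np.float64(0.999)}
top [ 0.415 -0.029  1.306] [ 0.128  0.024 -0.991]
carrot_a [0.393 0.284 0.033] 0.58 [174.489 290.777]
pusher [ 0.537 -0.185  0.11 ] 0.7 [371.615 225.134]
pusher [ 0.462 -0.34   0.15 ] 0.69 [446.837 256.199]
pusher [ 0.539 -0.382  0.109] 0.52 [458.846 222.752]
slicer [ 0.538 -0.184  0.108] 0.73 [371.37  224.647]
slicer [ 0.762 -0.102  0.049] 0.48 [331.731 136.824]
tube_mouth [ 0.54  -0.18   0.108] 0.82 [369.697 223.779]
board [0.574 0.234 0.024] 0.86 [196.424 216.695]
board [ 0.537 -0.181  0.11 ] 0.56 [370.121 225.075]
carrot_thick [0.513 0.147 0.05 ] 0.69 [230.274 239.656]
carrot_thick
[... 443 characters left out ...]
ide [0.39  0.966 0.714] [ 0.152 -0.843 -0.516]
carrot_a [0.397 0.295 0.023] 0.81 [329.2   326.433]
carrot_a [0.55  0.313 0.042] 0.67 [254.775 316.181]
carrot_a [0.57  0.242 0.041] 0.45 [252.931 292.089]
pusher [ 0.543 -0.375  0.102] 0.72 [302.321 153.271]
pusher [ 0.458 -0.328  0.102] 0.59 [326.884 161.43 ]
tube_mouth [ 0.535 -0.138  0.099] 0.72 [294.171 188.547]
board [0.571 0.262 0.014] 0.71 [250.489 307.497]
carrot_thick [0.51  0.161 0.046] 0.66 [285.573 270.59 ]
spice_jar [ 0.373 -0.001  0.061] 0.72 [348.446 232.52 ]
olive_jar [ 0.685 -0.336  0.069] 0.85 [257.689 163.717]
motor_handle [ 0.761 -0.059  0.047] 0.98 [210.726 210.451]
motor_handle [ 0.529 -0.142  0.098] 0.57 [296.551 188.284]
```

View pics/top0.png

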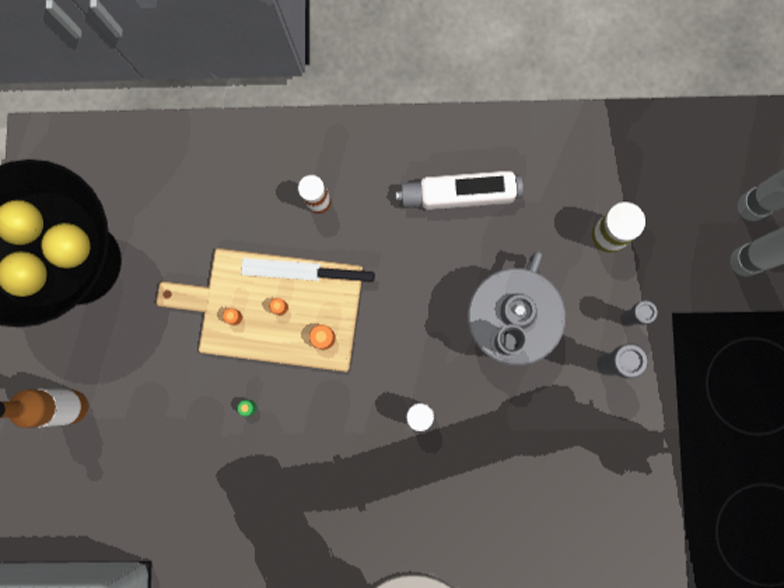

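View pics/side0.png

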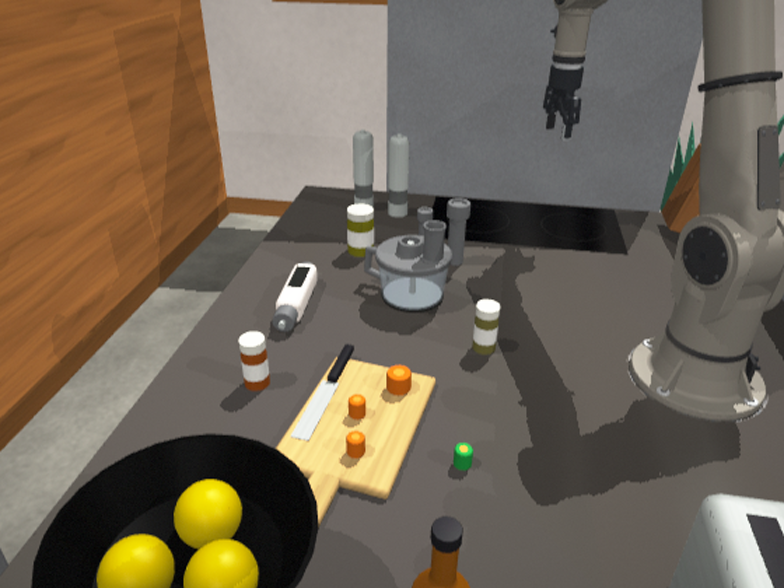

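The top view shows the carrots at about (231,316) and (277,306), with the thick one at (321,337). The tube mouth is at (511,341), the small pusher at (645,312) and the large one at (630,360), all in the 1.4x picture. Next I'll make a zoomed mosaic and fit the carrots by silhouette.

```bash
cat >> h.py <<'E'
def hull(cam,x,y,parts):
    m=np.zeros((420*4,560*4),np.uint8);a=np.linspace(0,2*np.pi,60)
    for r,z0,z1 in parts:
        P=np.array([proj(cam,[x+r*np.cos(k),y+r*np.sin(k),z]) for z in(z0,z1) for k in a])
        cv2.fillConvexPoly(m,cv2.convexHull(((P+.5)*4).astype(np.int32)),1)
    v,u=np.nonzero(m);return np.array([u.mean()/4-.375,v.mean()/4-.375]),len(u)/16
def fit(cam,c,parts,x0):
    x=np.array(x0[:2],float);e=.005
    for _ in range(5):
        p,n=hull(cam,*x,parts);J=np.array([hull(cam,x[0]+e,x[1],parts)[0]-p,hull(cam,x[0],x[1]+e,parts)[0]-p]).T/e
        x+=np.linalg.solve(J,c-p)
    return x,n
E
python3 - <<'E'
from h import *
ims={}
for cam in("top","side"):
    im=eyes.read_camera(cam);ims[cam]=im
    hsv=cv2.cvtColor(im,cv2.COLOR_RGB2HSV)
    m=((hsv[:,:,0]<15)&(hsv[:,:,1]>190)&(hsv[:,:,2]>110)).astype(np.uint8)
    n,l,st,ce=cv2.connectedComponentsWithStats(m)
    for i in range(1,n):
        if st[i,4]>25:
            c=ce[i];g=pix(cam,*c,.034)
            if not(.4<g[0]<.7 and 0.05<g[1]<.4):continue
            for R,h in((.014,.032),(.021,.034)):
                x,a=fit(cam,c,[(R,.018,.018+h)],g); print(cam,c.round(1),"area",st[i,4],"R",R,"fit",x.round(4),round(a))
def crop(im,u,v,w,h,s,name):
    return cv2.resize(im[v:v+h,u:u+w,::-1],(w*s,h*s),interpolation=cv2.INTER_CUBIC)
A=crop(ims["top"],335,190,130,80,6,"")
B=crop(ims["side"],250,130,100,100,6,"")
cv2.imwrite("pics/c1.png",A);cv2.imwrite("pics/c2.png",B)
E
```

```text
side [284.2 274.9] area 190 R 0.014 fit [0.513  0.1635] 208Traceback (most recent call last):
  File "<stdin>", line 13, in <module>
  File "h.py", line 22, in fit
    p,n=hull(cam,*x,parts);J=np.array([hull(cam,x[0]+e,x[1],parts)[0]-p,hull(cam,x[0],x[1]+e,parts)[0]-p]).T/e
        ~~~~^^^^^^^^^^^^^^
  File "h.py", line 16, in hull
    P=np.array([proj(cam,[x+r*np.cos(k),y+r*np.sin(k),z]) for z in(z0,z1) for k in a])
                ~~~~^^^^^^^^^^^^^^^^^^^^^^^^^^^^^^^^^^^^^
  File "h.py", line 9, in proj
    p=eyes.camera_params(cam);q=np.array(p["intrinsics"])@(np.array(p["R"])@np.array(X)+np.array(p["t"]))
ValueError: time passes only in moves, steps and waits
```

```bash
python3 - <<'E'
s=open('h.py').read()
s=s.replace('def pix','C={c:eyes.camera_params(c) for c in("top","side")}\ndef pix',1).replace('p=eyes.camera_params(cam)','p=C[cam]')
open('h.py','w').write(s)
E
cat > m.py <<'E'
from h import *
ims={}
for cam in("top","side"):
    im=eyes.read_camera(cam);ims[cam]=im
    hsv=cv2.cvtColor(im,cv2.COLOR_RGB2HSV)
    m=((hsv[:,:,0]<17)&(hsv[:,:,1]>165)&(hsv[:,:,2]>100)).astype(np.uint8)
    n,l,st,ce=cv2.connectedComponentsWithStats(m)
    for i in range(1,n):
        if st[i,4]>12:
            c=ce[i];g=pix(cam,*c,.034)
            if not(.4<g[0]<.7 and 0.05<g[1]<.4):continue
            for R,h in((.014,.032),(.021,.034)):
                x,a=fit(cam,c,[(R,.018,.018+h)],g); print(cam,c.round(1),"area",st[i,4],"R",R,"fit",x.round(4),round(a))
def crop(im,u,v,w,h,s): return cv2.resize(im[v:v+h,u:u+w,::-1],(w*s,h*s),interpolation=cv2.INTER_CUBIC)
cv2.imwrite("pics/c1.png",crop(ims["top"],335,190,130,80,6))
cv2.imwrite("pics/c2.png",crop(ims["side"],250,130,100,100,6))
print(read_state()["time"])
E
python3 m.py
```

```text
top [198.7 218.8] area 82 R 0.014 fit [0.5669 0.2263] 141
top [198.7 218.8] area 82 R 0.021 fit [0.5667 0.2261] 292
top [165.7 225.7] area 89 R 0.014 fit [0.5512 0.3074] 150
top [165.7 225.7] area 89 R 0.021 fit [0.5511 0.3069] 304
top [229.7 240.4] area 174 R 0.014 fit [0.5127 0.1503] 134
top [229.7 240.4] area 174 R 0.021 fit [0.5126 0.15  ] 280
side [284.4 272.1] area 286 R 0.014 fit [0.514  0.1533] 203
side [284.4 272.1] area 286 R 0.021 fit [0.5139 0.1544] 368
side [254.5 291.8] area 157 R 0.014 fit [0.5684 0.2326] 228
side [254.5 291.8] area 157 R 0.021 fit [0.5682 0.2336] 418
side [253.8 318.1] area 194 R 0.014 fit [0.5522 0.3113] 262
side [253.8 318.1] area 194 R 0.021 fit [0.552 0.312] 491
1.2
```

View pics/c1.png

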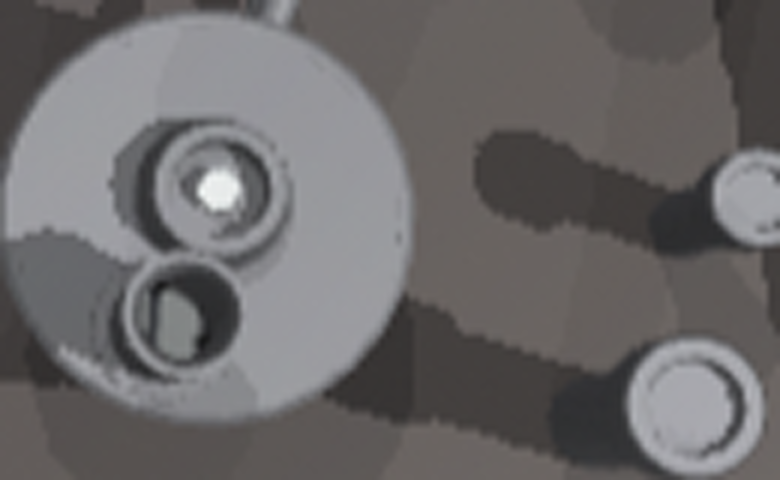

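View pics/c2.png

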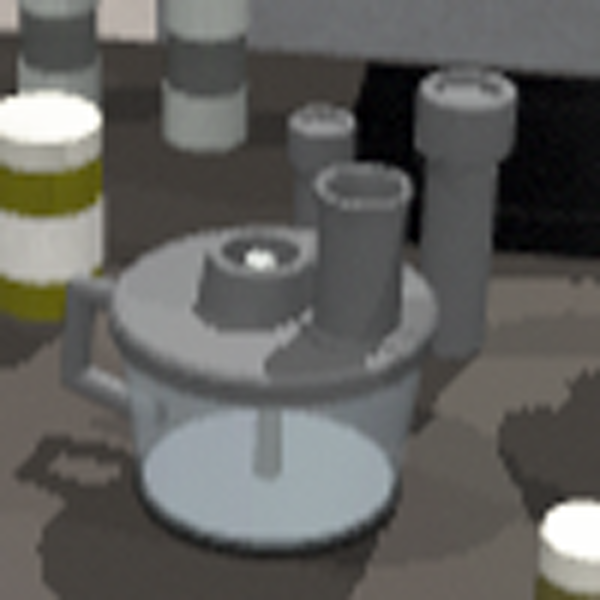

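The top crop shows the tube rim centred near (182,314) and the coupling near (219,189). The small pusher head is at about (761,199), cut off by the crop edge. The side crop shows the tube rim centre near (364,187) and the small pusher's top near (322,121).

```bash
cat > m2.py <<'E'
from h import *
def P(cam,cx,cy,u0,v0,z): return pix(cam,u0+(cx+.5)/6-.5,v0+(cy+.5)/6-.5,z).round(4)
print("tube top",P("top",182,314,335,190,.18),"side",P("side",364,187,250,130,.18))
print("coupl top",P("top",221,189,335,190,.131),"side",P("side",258,259,250,130,.131))
print("push top",P("top",761,199,335,190,.11),"side",P("side",322,121,250,130,.11))
print("big push top",P("top",696,406,335,190,.15),"side",P("side",467,88,250,130,.15))
print("lid top",P("top",209,217,335,190,.107))
for cam in("top","side"):
    im=eyes.read_camera(cam)
    hsv=cv2.cvtColor(im,cv2.COLOR_RGB2HSV)
    for nm,h,s,v0,v1 in(("all",15,150,60,256),("bright",18,150,200,256)):
      m=((hsv[:,:,0]<h)&(hsv[:,:,1]>s)&(hsv[:,:,2]>v0)).astype(np.uint8)
      n,l,st,ce=cv2.connectedComponentsWithStats(m)
      for i in range(1,n):
        if st[i,4]>12:
            c=ce[i];g=pix(cam,*c,.034)
            if not(.4<g[0]<.7 and 0.05<g[1]<.4):continue
            x,a=fit(cam,c,[(.014,.018,.05)],g); y,b=fit(cam,c,[(.014,.049,.05)],g);print(cam,nm,c.round(1),st[i].tolist(),"cyl",x.round(4),round(a),"topface",y.round(4),round(b))
    for r in eyes.masks_of(cam,"carrot_a"):
        v,u=np.nonzero(r["pixels"]);c=np.array([u.mean(),v.mean()]);x,a=fit(cam,c,[(.014,.018,.05)],pix(cam,*c,.034));print(cam,"net",round(r["confidence"],2),c.round(1),len(u),x.round(4),round(a))
    for r in eyes.masks_of(cam,"pusher"):
        v,u=np.nonzero(r["pixels"]);c=np.array([u.mean(),v.mean()])
        x,a=fit(cam,c,[(.014,0,.086),(.019,.086,.11)],pix(cam,*c,.06));print(cam,"pushnet",round(r["confidence"],2),c.round(1),len(u),x.round(4),round(a))
E
python3 m2.py
```

```text
tube top [ 0.4938 -0.16    0.18  ] side [ 0.4951 -0.1581  0.18  ]
coupl top [ 0.5437 -0.1817  0.131 ] side [ 0.5455 -0.172   0.131 ]
push top [ 0.5389 -0.3876  0.11  ] side [ 0.5412 -0.3847  0.11  ]
big push top [ 0.4597 -0.3481  0.15  ] side [ 0.4615 -0.3519  0.15  ]
lid top [ 0.5357 -0.1799  0.107 ]
top all [198.8 218.7] [193, 213, 13, 12, 91] cyl [0.5671 0.226 ] 143 topface [0.5653 0.2232] 110
top all [165.8 225.7] [159, 220, 14, 12, 104] cyl [0.5511 0.307 ] 151 topface [0.5495 0.3031] 111
top all [229.8 240.4] [221, 232, 18, 17, 191] cyl [0.5127 0.1498] 134 topface [0.5117 0.1478] 112
top bright [197.6 218.2] [193, 213, 10, 11, 74] cyl [0.5684 0.2292] 142 topface [0.5666 0.2262] 111
top bright [164.1 225.1] [159, 220, 11, 11, 75] cyl [0.5526 0.3112] 150 topface [0.551  0.3073] 111
top bright [228.9 240.1] [221, 232, 17, 17, 174] cyl [0.5135 0.1521] 134 topface [0.5124 0.1501] 112
top net 0.6 [177.6 291.7] 144 [0.3912 0.2758] 152
top pushnet 0.85 [456.8 224.1] 355 [ 0.5396 -0.3874] 370
top pushnet 0.67 [198.7 219. ] 131 [0.5611 0.2178] 311
top pushnet 0.57 [445.1 258.5] 678 [ 0.45
[... 181 characters left out ...]
229 topface [0.5636 0.2529] 100
side all [253.8 320.3] [247, 313, 14, 15, 147] cyl [0.551  0.3171] 267 topface [0.5474 0.3317] 122
side bright [284.6 266.1] [276, 261, 18, 11, 112] cyl [0.5174 0.1312] 198 topface [0.5144 0.15  ] 80
side bright [254.7 285.8] [249, 282, 12, 8, 56] cyl [0.5724 0.2133] 222 topface [0.5683 0.2304] 94
side bright [253.6 312.4] [247, 308, 14, 10, 70] cyl [0.5564 0.2953] 256 topface [0.5526 0.3105] 114
side net 0.74 [330.  326.7] 233 [0.3949 0.3059] 279
side net 0.59 [254.6 290.7] 183 [0.569  0.2294] 227
side net 0.53 [253.1 317.4] 239 [0.5542 0.3093] 262
side pushnet 0.67 [326.2 162.7] 591 [ 0.464 -0.403] 313
side pushnet 0.23 [253.  307.4] 6844 [0.5534 0.3108] 764
```

```bash
cat > go.py <<'E'
# usage: go.py x y z [azimuth of tool y, deg]: shift (cm) and turn from the measured pose
import sys
from h import *
a=list(map(float,sys.argv[1:]));s=read_state();R=Ro.from_rotvec(s["eef_rot"])
ps=np.radians(a[3] if len(a)>3 else 0);y=np.array([np.cos(ps),np.sin(ps),0]);z=np.array([0,0,-1.])
T=Ro.from_matrix(np.array([np.cross(y,z),y,z]).T)
print("t",s["time"],"pos",np.round(s["eef_pos"],4),"F",np.round(s["wrist_force"],1),"open",round(float(s["opening"]),3),"q",np.round(s["joint_pos"],2))
print("shift cm",np.round(R.inv().apply(np.array(a[:3])-s["eef_pos"])*100,2),"turn",np.round((R.inv()*T).as_rotvec(),4))
E
python3 go.py .567 .2275 .27
```

```text
t 1.5 pos [ 0.2459 -0.6017  0.2314] F [-0.2  0.8  0.6] open 1.002 q [ 1.08  0.4   0.05  1.54 -0.02  1.21 -0.05]
shift cm [ 61.09 -64.61  -3.87] turn [ 1.0000e-04  1.0000e-04 -1.1829e+00]
```

{"fn": "servo_tool", "kwargs": {"targets": "0 2 -2 -4 0 0 0; 0 61.1 -64.6 -3.9 0 0 -1.183; 0 61.1 -64.6 -3.9 0 0 -1.183; 0 61.1 -64.6 -3.9 0 0 -1.183; 0 61.1 -64.6 -3.9 0 0 -1.183; 0 61.1 -64.6 -3.9 0 0 -1.183; 0 61.1 -64.6 -3.9 0 0 -1.183; 0 61.1 -64.6 -3.9 0 0 -1.183; 0 61.1 -64.6 -3.9 0 0 -1.183; 0 61.1 -64.6 -3.9 0 0 -1.183; 0 61.1 -64.6 -3.9 0 0 -1.183; 0 61.1 -64.6 -3.9 0 0 -1.183", "grip_force": 40}}

```text
time: 2.7
eef_pos: [0.4555, -0.0608, 0.2711]
eef_rot: [2.221, 2.22, 0.0]
wrist_force: [0.7, -0.8, -0.1]
opening: 0.998
grip_force: 0.0
```

```bash
python3 go.py .567 .2275 .12
```

```text
t 2.7 pos [ 0.4555 -0.0608  0.2711] F [ 0.7 -0.8 -0.1] open 0.998 q [ 0.54  0.04 -0.51  1.9   0.02  1.21  0.02]
shift cm [28.85 11.12 15.1 ] turn [ 0.0013  0.0009 -0.0003]
```

{"fn": "servo_tool", "kwargs": {"targets": "0.3 28.8 11.1 15 0 0 0; 0.3 28.8 11.1 15 0 0 0; 0.3 28.8 11.1 15 0 0 0; 0.3 28.8 11.1 15 0 0 0; 0.3 28.8 11.1 15 0 0 0; 0.3 28.8 11.1 15 0 0 0; 0.3 28.8 11.1 15 0 0 0; 0.3 28.8 11.1 15 0 0 0; 0.3 28.8 11.1 15 0 0 0; 0.3 28.8 11.1 15 0 0 0"}}

```text
time: 3.7
eef_pos: [0.5664, 0.2238, 0.121]
eef_rot: [2.222, 2.219, -0.001]
wrist_force: [-1.2, 0.0, -0.7]
opening: 0.704
grip_force: 0.0
```

```bash
python3 go.py .567 .2275 .030; python3 - <<'E'
from h import *
a=eyes.read_camera("top");b=eyes.read_camera("side")
f=lambda im,u,v:cv2.resize(im[v:v+100,u:u+65,::-1],(390,600),interpolation=cv2.INTER_CUBIC)
cv2.imwrite("pics/d1.png",np.hstack([f(a,165,170),f(b,225,230)]))
E
```

```text
t 3.7 pos [0.5664 0.2238 0.121 ] F [-1.2  0.  -0.7] open 0.704 q [ 0.03  0.49 -0.63  1.74  0.33  1.02 -0.72]
shift cm [0.39 0.05 9.1 ] turn [ 0.0007  0.0013 -0.0017]
```

View pics/d1.png

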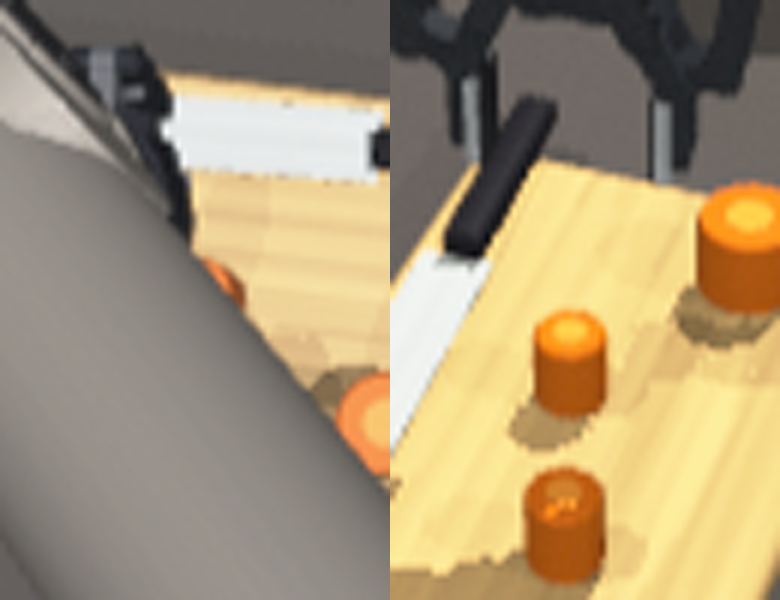

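The side crop shows the carrot top at about (570,330), midway between the fingers at (480,…) and (660,…), so it's aligned. I'll descend.

{"fn": "servo_tool", "kwargs": {"targets": "0.3 0 0 4 0 0 0; 0.3 0 0 9.1 0 0 0; 0.3 0 0 9.1 0 0 0; 0.3 0 0 9.1 0 0 0"}}

```text
time: 4.2
eef_pos: [0.566, 0.2242, 0.03]
eef_rot: [2.223, 2.22, -0.002]
wrist_force: [1.1, -0.0, 1.8]
opening: 0.701
grip_force: 0.0
```

```bash
python3 go.py .567 .2275 .030
```

```text
t 4.2 pos [0.566  0.2242 0.03  ] F [ 1.1 -0.   1.8] open 0.701 q [-0.01  0.6  -0.58  1.8   0.42  0.86 -0.79]
shift cm [0.33 0.1  0.  ] turn [-0.0006  0.0008 -0.0013]
```

{"fn": "servo_tool", "kwargs": {"targets": "0.3 0.3 0.1 0 0 0 0; 0.3 0.3 0.1 0 0 0 0; 0.8 0.3 0.1 0 0 0 0; 0.8 0.3 0.1 0 0 0 0; 0.8 0.3 0.1 0 0 0 0; 0.8 0.3 0.1 0 0 0 0; 0.8 0.3 0.1 0 0 0 0; 0.8 0.3 0.1 0 0 0 0; 0.8 0.3 0.1 -2 0 0 0; 0.8 0.3 0.1 -6 0 0 0; 0.8 0.3 0.1 -6 0 0 0", "grip_force": 40}}

```text
time: 5.3
eef_pos: [0.5703, 0.2305, 0.0947]
eef_rot: [2.219, 2.219, 0.014]
wrist_force: [1.2, 0.7, 0.0]
opening: 0.305
grip_force: 39.6
```

```bash
python3 go.py .4945 -.159 .26; python3 - <<'E'
from h import *
b=eyes.read_camera("side")
f=lambda im,u,v:cv2.resize(im[v:v+100,u:u+100,::-1],(600,600),interpolation=cv2.INTER_CUBIC)
cv2.imwrite("pics/d2.png",f(b,205,230))
E
```

```text
t 5.3 pos [0.5703 0.2305 0.0947] F [1.2 0.7 0. ] open 0.305 q [ 0.01  0.53 -0.62  1.75  0.36  0.97 -0.75]
shift cm [-38.89  -7.44 -16.75] turn [ 0.0088 -0.0039  0.    ]
```

View pics/d2.png

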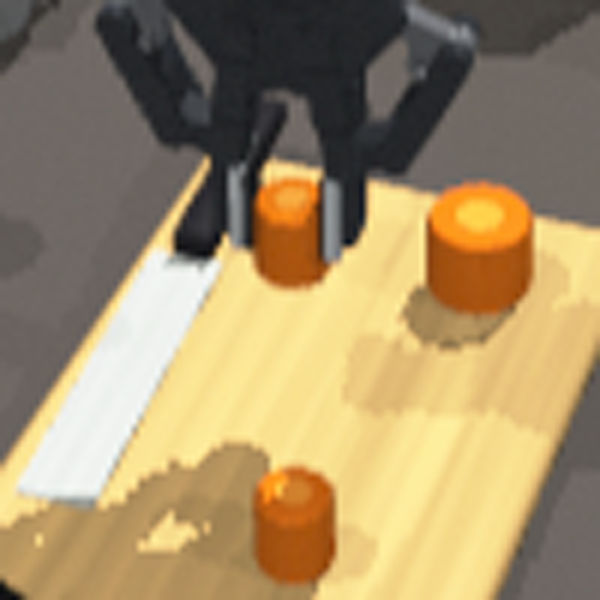

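The carrot is held at about (292,235), with the pads on both sides. Next I'll carry it to the tube.

{"fn": "servo_tool", "kwargs": {"targets": "0.8 -2 -0.4 -4 0 0 0; 0.8 -5 -1 -8 0 0 0; 0.8 -9 -1.8 -12 0 0 0; 0.8 -13 -2.5 -15 0 0 0; 0.8 -38.9 -7.4 -16.8 0 0 0; 0.8 -38.9 -7.4 -16.8 0 0 0; 0.8 -38.9 -7.4 -16.8 0 0 0; 0.8 -38.9 -7.4 -16.8 0 0 0; 0.8 -38.9 -7.4 -16.8 0 0 0; 0.8 -38.9 -7.4 -16.8 0 0 0; 0.8 -38.9 -7.4 -16.8 0 0 0; 0.8 -38.9 -7.4 -16.8 0 0 0"}}

```text
time: 6.55
eef_pos: [0.4926, -0.1602, 0.2568]
eef_rot: [-2.221, -2.22, 0.0]
wrist_force: [-0.0, 0.6, -0.7]
opening: 0.305
grip_force: 39.6
```

```bash
python3 go.py .4945 -.159 .205; python3 - <<'E'
from h import *
b=eyes.read_camera("side")
hsv=cv2.cvtColor(b,cv2.COLOR_RGB2HSV)
m=((hsv[:,:,0]<17)&(hsv[:,:,1]>150)&(hsv[:,:,2]>60))
m[:,:260]=0;m[:,380:]=0;m[:100]=0;m[230:]=0
v,u=np.nonzero(m);print(len(u),u.min(),u.max(),v.min(),v.max(),u.mean(),v.mean())
print(read_state()["eef_pos"])
E
python3 go.py .4945 -.159 .205
```

```text
t 6.55 pos [ 0.4926 -0.1602  0.2568] F [-0.   0.6 -0.7] open 0.305 q [ 0.69  0.17 -0.51  1.8   0.09  1.2   0.15]
shift cm [0.11 0.2  5.18] turn [-0.0013 -0.0012 -0.0005]
138 308 317 127 141 312.45652173913044 133.6231884057971
[ 0.49296263 -0.15910365  0.25694576]
t 6.6 pos [ 0.493  -0.1591  0.2569] F [ 0.3  1.  -0.4] open 0.309 q [ 0.69  0.17 -0.51  1.8   0.09  1.2   0.15]
shift cm [0.   0.16 5.19] turn [-0.001  -0.0013  0.0018]
```

```bash
python3 - <<'E'
from h import *
for x,y in((.493,-.159),(.493,-.154),(.493,-.164)):
    print(hull("side",x,y,[(.014,.245,.277)]),proj("side",[x,y+.014,.245]),proj("side",[x,y,.277]),[proj("side",[x+d,y,.26])[0].round(1) for d in(-.014,.014)])
E
```

```text
(array([312.39328786, 133.24362396]), 158.0625) [311.54949073 140.8137267 ] [312.69054769 127.59585055] [np.float64(317.6), np.float64(307.2)]
(array([312.20519976, 133.92885821]), 159.5625) [311.33930752 141.53867141] [312.4835849  128.27667812] [np.float64(317.4), np.float64(307.0)]
(array([312.62969062, 132.5749002 ]), 156.5625) [311.75819543 140.0938815 ] [312.89604887 126.9198311 ] [np.float64(317.8), np.float64(307.4)]
```

{"fn": "servo_tool", "kwargs": {"targets": "0.8 0 0.2 3 0 0 0; 0.8 0 0.2 4.5 0 0 0; 0.8 0 0.2 5.5 0 0 0; 0.8 0 0.2 5.8 0 0 0; 0.8 0 0.2 5.8 0 0 0"}}

```text
time: 7.1
eef_pos: [0.4953, -0.1598, 0.1996]
eef_rot: [-2.219, -2.223, -0.0]
wrist_force: [-0.3, -0.5, 0.4]
opening: 0.306
grip_force: 39.6
```

{"fn": "servo_tool", "kwargs": {"targets": "0.8 0 0 0.6 0 0 0; 0.8 0 0 1 0 0 0; 0.8 0 0 1.3 0 0 0; 0.8 0 0 1.3 0 0 0"}}

```text
time: 7.5
eef_pos: [0.4947, -0.1607, 0.1863]
eef_rot: [-2.221, -2.221, 0.001]
wrist_force: [-0.2, -0.3, 0.6]
opening: 0.307
grip_force: 39.6
```

{"fn": "servo_tool", "kwargs": {"targets": "0.4 0 0 0 0 0 0; 0.4 0 0 0 0 0 0; 0.4 0 0 0 0 0 0; 0.4 0 0 0 0 0 0; 0.4 0 0 -3 0 0 0; 0.4 0 0 -7 0 0 0; 0.4 0 0 -8 0 0 0"}}

```text
time: 8.2
eef_pos: [0.4976, -0.161, 0.271]
eef_rot: [2.216, 2.217, 0.005]
wrist_force: [-0.0, -0.2, 1.1]
opening: 0.601
grip_force: 0.0
```

```bash
python3 go.py .5515 .308 .27; python3 - <<'E'
from h import *
a=eyes.read_camera("side");hsv=cv2.cvtColor(a,cv2.COLOR_RGB2HSV)
m=((hsv[:,:,0]<17)&(hsv[:,:,1]>150)&(hsv[:,:,2]>60));m[:,:285]=0;m[:,380:]=0;m[:100]=0;m[230:]=0;print("orange near tube",m.sum())
E
```

```text
t 8.2 pos [ 0.4976 -0.161   0.271 ] F [-0.  -0.2  1.1] open 0.601 q [ 0.69  0.16 -0.51  1.78  0.08  1.22  0.15]
shift cm [4.69e+01 5.40e+00 2.00e-02] turn [0.0073 0.0025 0.0001]
orange near tube 0
```

The first carrot has dropped in. Now for the second.

{"fn": "servo_tool", "kwargs": {"targets": "0.3 46.9 5.4 0 0 0 0; 0.3 46.9 5.4 0 0 0 0; 0.3 46.9 5.4 0 0 0 0; 0.3 46.9 5.4 0 0 0 0; 0.3 46.9 5.4 0 0 0 0; 0.3 46.9 5.4 0 0 0 0; 0.3 46.9 5.4 0 0 0 0; 0.3 46.9 5.4 15 0 0 0; 0.3 46.9 5.4 15 0 0 0; 0.3 46.9 5.4 15 0 0 0; 0.3 46.9 5.4 15 0 0 0; 0.3 46.9 5.4 15 0 0 0"}}

```text
time: 9.45
eef_pos: [0.5437, 0.3109, 0.1099]
eef_rot: [-2.209, -2.224, 0.014]
wrist_force: [-0.2, 0.1, -0.3]
opening: 0.7
grip_force: 0.0
```

{"fn": "servo_tool", "kwargs": {"targets": "0.3 0 0 0 0 0 0; 0.3 0 0 0 0 0 0"}}

```text
time: 9.65
eef_pos: [0.5499, 0.3073, 0.1174]
eef_rot: [2.222, 2.219, 0.001]
wrist_force: [-0.7, -0.4, 1.1]
opening: 0.696
grip_force: 0.0
```

```bash
python3 go.py .5515 .308 .06
```

```text
t 9.65 pos [0.5499 0.3073 0.1174] F [-0.7 -0.4  1.1] open 0.696 q [-0.07  0.55 -0.69  1.69  0.39  1.05 -0.89]
shift cm [0.07 0.16 5.74] turn [ 0.0014  0.0005 -0.0013]
```

{"fn": "servo_tool", "kwargs": {"targets": "0.3 0.1 0.2 4 0 0 0; 0.3 0.1 0.2 8 0 0 0; 0.3 0.1 0.2 8.7 0 0 0; 0.3 0.1 0.2 8.7 0 0 0; 0.8 0.1 0.2 8.7 0 0 0; 0.8 0.1 0.2 8.7 0 0 0; 0.8 0.1 0.2 8.7 0 0 0; 0.8 0.1 0.2 8.7 0 0 0; 0.8 0.1 0.2 8.7 0 0 0; 0.8 0.1 0.2 8.7 0 0 0"}}

```text
time: 10.65
eef_pos: [0.5526, 0.3103, 0.0324]
eef_rot: [2.22, 2.22, 0.006]
wrist_force: [-0.9, -0.7, 6.9]
opening: 0.307
grip_force: 39.2
```

{"fn": "servo_tool", "kwargs": {"targets": "0.8 0 0 -3 0 0 0; 0.8 0 0 -8 0 0 0; 0.8 0 0 -13 0 0 0; 0.8 0 0 -18 0 0 0; 0.8 0 0 -22 0 0 0; 0.8 0 0 -23 0 0 0"}}

```text
time: 11.25
eef_pos: [0.5529, 0.3117, 0.2666]
eef_rot: [2.219, 2.22, 0.017]
wrist_force: [0.1, 0.6, -0.3]
opening: 0.307
grip_force: 39.7
```

```bash
python3 go.py .4945 -.159 .265
```

```text
t 11.25 pos [0.5529 0.3117 0.2666] F [ 0.1  0.6 -0.3] open 0.307 q [-0.04  0.42 -0.75  1.52  0.29  1.3  -0.82]
shift cm [-47.07  -5.85  -0.15] turn [ 0.0096 -0.0054  0.0002]
```

{"fn": "servo_tool", "kwargs": {"targets": "0.8 -47.1 -5.8 0 0 0 0; 0.8 -47.1 -5.8 0 0 0 0; 0.8 -47.1 -5.8 0 0 0 0; 0.8 -47.1 -5.8 0 0 0 0; 0.8 -47.1 -5.8 0 0 0 0; 0.8 -47.1 -5.8 0 0 0 0; 0.8 -47.1 -5.8 0 0 0 0; 0.8 -47.1 -5.8 0 0 0 0; 0.8 -47.1 -5.8 0 0 0 0; 0.8 -47.1 -5.8 0 0 0 0; 0.8 -47.1 -5.8 0 0 0 0; 0.8 -47.1 -5.8 0 0 0 0"}}

```text
time: 12.45
eef_pos: [0.4927, -0.1615, 0.2594]
eef_rot: [-2.222, -2.22, -0.0]
wrist_force: [0.7, 0.5, 0.3]
opening: 0.306
grip_force: 39.7
```

```bash
python3 - <<'E'
from h import *
b=eyes.read_camera("side");s=read_state();p=s["eef_pos"]
hsv=cv2.cvtColor(b,cv2.COLOR_RGB2HSV)
m=((hsv[:,:,0]<17)&(hsv[:,:,1]>150)&(hsv[:,:,2]>60))
m[:,:260]=0;m[:,380:]=0;m[:100]=0;m[230:]=0
v,u=np.nonzero(m);print(p,len(u),u.min(),u.max(),v.min(),v.max(),u.mean(),v.mean())
for o in(.010,.012,.015): print(o,hull("side",p[0],p[1],[(.014,p[2]-o,p[2]-o+.032)]))
cv2.imwrite("pics/d3.png",cv2.resize(b[95:195,260:360,::-1],(600,600),interpolation=cv2.INTER_CUBIC))
E
python3 go.py .4945 -.159 .199
```

```text
[ 0.49308658 -0.16028427  0.25955255] 139 308 317 126 140 312.51798561151077 132.86330935251797
0.01 (array([312.56202519, 131.45086965]), 156.3125)
0.012 (array([312.45600943, 132.16221524]), 159.125)
0.015 (array([312.38968254, 133.22222222]), 157.5)
t 12.5 pos [ 0.4931 -0.1603  0.2596] F [0.4 0.2 0.3] open 0.306 q [ 0.72  0.17 -0.54  1.8   0.09  1.2   0.15]
shift cm [0.12 0.14 6.06] turn [-0.0001 -0.0008  0.0016]
```

View pics/d3.png

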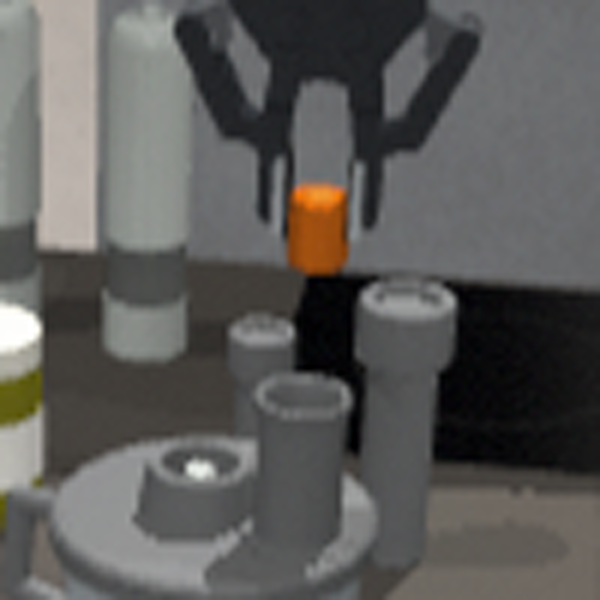

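The second carrot is held upright at about (318,230), above the tube mouth at (303,395). I'll lower it as before.

{"fn": "servo_tool", "kwargs": {"targets": "0.8 0.1 0.1 3 0 0 0; 0.8 0.1 0.1 5 0 0 0; 0.8 0.1 0.1 6 0 0 0; 0.8 0.1 0.1 6.6 0 0 0; 0.8 0.1 0.1 7 0 0 0; 0.8 0.1 0.1 7.1 0 0 0; 0.8 0.1 0.1 7.1 0 0 0"}}

```text
time: 13.2
eef_pos: [0.4945, -0.1607, 0.1892]
eef_rot: [2.22, 2.221, 0.001]
wrist_force: [-0.4, -0.4, -0.2]
opening: 0.306
grip_force: 39.7
```

{"fn": "servo_tool", "kwargs": {"targets": "0.4 0 0 0 0 0 0; 0.4 0 0 0 0 0 0; 0.4 0 0 0 0 0 0; 0.4 0 0 0 0 0 0; 0.3 0 0 -3 0 0 0; 0.2 0 0 -7 0 0 0; 0.1 0 0 -10 0 0 0; 0.1 0 0 -10 0 0 0"}}

```text
time: 14.0
eef_pos: [0.4969, -0.161, 0.2935]
eef_rot: [2.215, 2.215, 0.006]
wrist_force: [0.6, -0.5, 0.2]
opening: 0.902
grip_force: 0.0
```

```bash
python3 - <<'E'
from h import *
b=eyes.read_camera("side")
hsv=cv2.cvtColor(b,cv2.COLOR_RGB2HSV)
m=((hsv[:,:,0]<17)&(hsv[:,:,1]>150)&(hsv[:,:,2]>60))
m[:,:285]=0;m[:,380:]=0;m[:100]=0;m[230:]=0
v,u=np.nonzero(m);print(len(u),u.mean(),v.min() if len(u) else 0,v.max() if len(u) else 0)
E
python3 go.py .540 -.387 .2 65
```

```text
66 309.8181818181818 155 163
t 14.05 pos [ 0.4954 -0.1609  0.2909] F [ 0.2  0.4 -0.1] open 0.903 q [ 0.72  0.15 -0.55  1.75  0.08  1.26  0.16]
shift cm [-22.6    4.42   9.16] turn [ 0.003   0.0043 -1.1345]
```

{"fn": "servo_tool", "kwargs": {"targets": "0.1 -22.6 4.4 9.1 0 0 -1.1345; 0.1 -22.6 4.4 9.1 0 0 -1.1345; 0.1 -22.6 4.4 9.1 0 0 -1.1345; 0.1 -22.6 4.4 9.1 0 0 -1.1345; 0.1 -22.6 4.4 9.1 0 0 -1.1345; 0.1 -22.6 4.4 9.1 0 0 -1.1345; 0.1 -22.6 4.4 9.1 0 0 -1.1345; 0.1 -22.6 4.4 9.1 0 0 -1.1345; 0.1 -22.6 4.4 9.1 0 0 -1.1345; 0.1 -22.6 4.4 9.1 0 0 -1.1345; 0.1 -22.6 4.4 9.1 0 0 -1.1345"}}

```text
time: 15.15
eef_pos: [0.5378, -0.3864, 0.1971]
eef_rot: [-0.681, -3.066, -0.0]
wrist_force: [-0.3, -0.3, -0.1]
opening: 0.898
grip_force: 0.0
```

```bash
python3 - <<'E'
from h import *
b=eyes.read_camera("side");a=eyes.read_camera("top")
f=lambda im,u,v:cv2.resize(im[v:v+100,u:u+65,::-1],(390,600),interpolation=cv2.INTER_CUBIC)
cv2.imwrite("pics/d4.png",np.hstack([f(b,270,110),f(a,415,190)]))
E
python3 go.py .540 -.387 .084 65
```

```text
t 15.25 pos [ 0.538  -0.3865  0.1975] F [-0.9 -0.3  0.8] open 0.9 q [ 0.98  0.5  -0.61  1.53  0.3   1.2   1.46]
shift cm [-0.21  0.05 11.35] turn [-0.0003 -0.0002 -0.0004]
```

View pics/d4.png

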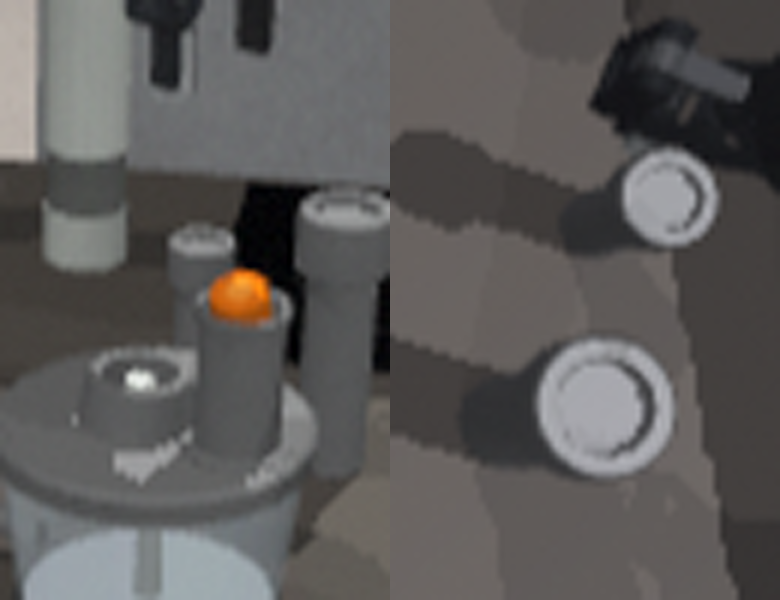

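The side crop shows the second carrot about 10 mm above the rim, at (240,295). The top crop has the small pusher's head at (669,197), which matches the estimate. I'll grasp it now.

{"fn": "servo_tool", "kwargs": {"targets": "0.1 -0.2 0 4 0 0 0; 0.1 -0.2 0 8 0 0 0; 0.1 -0.2 0 10.5 0 0 0; 0.1 -0.2 0 11.3 0 0 0; 0.1 -0.2 0 11.3 0 0 0; 0.8 -0.2 0 11.3 0 0 0; 0.8 -0.2 0 11.3 0 0 0; 0.8 -0.2 0 11.3 0 0 0; 0.8 -0.2 0 11.3 0 0 0; 0.8 -0.2 0 11.3 0 0 0; 0.8 -0.2 0 11.3 0 0 0; 0.8 -0.2 0 11.3 0 0 0", "grip_force": 70}}

```text
time: 16.45
eef_pos: [0.5415, -0.3881, 0.0869]
eef_rot: [0.679, 3.063, -0.002]
wrist_force: [0.5, -0.1, 6.8]
opening: 0.418
grip_force: 69.9
```

```bash
python3 go.py .540 -.387 .28 65
```

```text
t 16.45 pos [ 0.5415 -0.3881  0.0869] F [ 0.5 -0.1  6.8] open 0.418 q [ 0.96  0.61 -0.57  1.62  0.37  1.01  1.41]
shift cm [  0.1    0.03 -19.31] turn [-0.0006  0.004   0.0001]
```

{"fn": "servo_tool", "kwargs": {"targets": "0.8 0 0 -2 0 0 0; 0.8 0 0 -6 0 0 0; 0.8 0 0 -11 0 0 0; 0.8 0 0 -16 0 0 0; 0.8 0 0 -20 0 0 0; 0.8 0 0 -23 0 0 0; 0.8 0 0 -23 0 0 0; 0.8 0 0 -23 0 0 0"}}

```text
time: 17.25
eef_pos: [0.5398, -0.3874, 0.3151]
eef_rot: [0.68, 3.066, -0.001]
wrist_force: [-0.3, -0.3, -1.1]
opening: 0.424
grip_force: 69.9
```

```bash
python3 go.py .4945 -.159 .31 65
```

```text
t 17.25 pos [ 0.5398 -0.3874  0.3151] F [-0.3 -0.3 -1.1] open 0.424 q [ 0.99  0.43 -0.63  1.36  0.25  1.42  1.5 ]
shift cm [13.76 18.79  0.49] turn [-0.0006  0.0008  0.0001]
```

{"fn": "servo_tool", "kwargs": {"targets": "0.8 3 4 0.3 0 0 0; 0.8 6 8 0.3 0 0 0; 0.8 9 12 0.3 0 0 0; 0.8 11 15 0.3 0 0 0; 0.8 12.8 17.5 0.3 0 0 0; 0.8 13.8 18.8 0.3 0 0 0; 0.8 13.8 18.8 0.3 0 0 0; 0.8 13.8 18.8 0.3 0 0 0; 0.8 13.8 18.8 0.3 0 0 0"}}

```text
time: 18.15
eef_pos: [0.4941, -0.1612, 0.3111]
eef_rot: [-0.685, -3.065, 0.0]
wrist_force: [-0.2, 0.0, -0.2]
opening: 0.42
grip_force: 70.0
```

```bash
python3 - <<'E'
from h import *
b=eyes.read_camera("side")
cv2.imwrite("pics/d5.png",cv2.resize(b[85:185,260:360,::-1],(600,600),interpolation=cv2.INTER_CUBIC))
p=read_state()["eef_pos"];f=p[2]-.087
for n,z in(("foot",f),("neck",f+.086),("top",f+.11)):
    print(n,p.round(4),[((proj("side",[p[0]+d,p[1],z])-[260,85])*6).round(0) for d in(-.014,0,.014)])
print("mouth",((proj("side",[.4945,-.159,.18])-[260,85])*6).round(0))
E
python3 go.py .4945 -.159 .31 65
```

```text
foot [ 0.4942 -0.161   0.3111] [array([339., 366.]), array([309., 364.]), array([278., 361.])]
neck [ 0.4942 -0.161   0.3111] [array([349., 184.]), array([318., 182.]), array([286., 180.])]
top [ 0.4942 -0.161   0.3111] [array([352., 131.]), array([320., 129.]), array([288., 127.])]
mouth [303. 454.]
t 18.2 pos [ 0.4942 -0.161   0.3111] F [-0.6 -0.3 -0.5] open 0.422 q [ 0.89  0.16 -0.74  1.71  0.11  1.32  1.26]
shift cm [0.05 0.19 0.11] turn [ 0.0001 -0.0006 -0.0031]
```

View pics/d5.png

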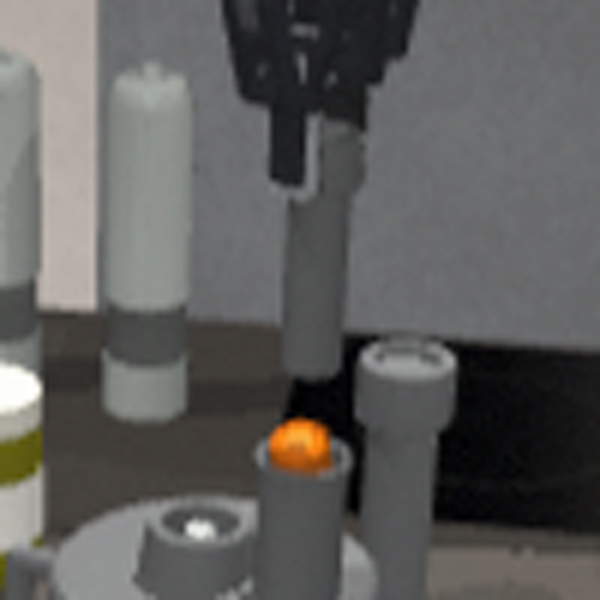

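The pusher's foot is at about (312,365), above the mouth at (304,455), with under 1.5 mm of offset. I'll lower with a small correction.

{"fn": "servo_tool", "kwargs": {"targets": "0.8 0 0.15 1.5 0 0 0; 0.8 0 0.15 2.5 0 0 0; 0.8 0 0.15 3 0 0 0; 0.8 0 0.15 3.3 0 0 0; 0.8 0 0.15 3.5 0 0 0; 0.8 0 0.15 3.7 0 0 0; 0.8 0 0.15 3.9 0 0 0", "grip_force": 90}}

```text
time: 18.9
eef_pos: [0.4951, -0.1575, 0.2729]
eef_rot: [0.68, 3.066, -0.0]
wrist_force: [-0.7, -1.0, -1.0]
opening: 0.419
grip_force: 90.2
```

{"fn": "servo_tool", "kwargs": {"targets": "0.8 0 0 0.2 0 0 0; 0.8 0 0 0.4 0 0 0; 0.8 0 0 0.6 0 0 0"}}

```text
time: 19.2
eef_pos: [0.4961, -0.1574, 0.2678]
eef_rot: [0.679, 3.064, -0.0]
wrist_force: [0.7, 0.6, 5.2]
opening: 0.42
grip_force: 91.0
```

{"fn": "servo_tool", "kwargs": {"targets": "0.8 0 -0.15 0.2 0 0 0; 0.8 0 -0.2 0.5 0 0 0; 0.8 0 -0.2 0.8 0 0 0; 0.8 0 -0.2 1 0 0 0"}}

```text
time: 19.6
eef_pos: [0.4961, -0.1588, 0.2592]
eef_rot: [0.678, 3.063, 0.0]
wrist_force: [0.0, 0.6, 14.9]
opening: 0.415
grip_force: 92.3
```

```bash
python3 go.py .4945 -.159 .25 65
```

```text
t 19.6 pos [ 0.4961 -0.1588  0.2592] F [ 0.   0.6 14.9] open 0.415 q [ 0.88  0.19 -0.74  1.79  0.14  1.2   1.23]
shift cm [ 0.14 -0.09  0.92] turn [0.0013 0.0048 0.0006]
```

{"fn": "servo_tool", "kwargs": {"targets": "0.8 0.1 -0.05 -0.1 0 0 0; 0.8 0.15 -0.1 -0.1 0 0 0; 0.8 0.15 -0.1 -0.1 0 0 0"}}

```text
time: 19.9
eef_pos: [0.4942, -0.1588, 0.2589]
eef_rot: [0.678, 3.063, 0.002]
wrist_force: [2.8, 0.9, 6.3]
opening: 0.411
grip_force: 91.5
```

```bash
python3 go.py .4945 -.159 .25 65; python3 - <<'E'
from h import *
b=eyes.read_camera("side")
cv2.imwrite("pics/d6.png",cv2.resize(b[85:185,260:360,::-1],(600,600),interpolation=cv2.INTER_CUBIC))
E
```

```text
t 19.9 pos [ 0.4942 -0.1588  0.2589] F [2.8 0.9 6.3] open 0.411 q [ 0.88  0.19 -0.74  1.8   0.14  1.2   1.24]
shift cm [-0.04 -0.01  0.89] turn [0.0022 0.0042 0.0007]
```

View pics/d6.png

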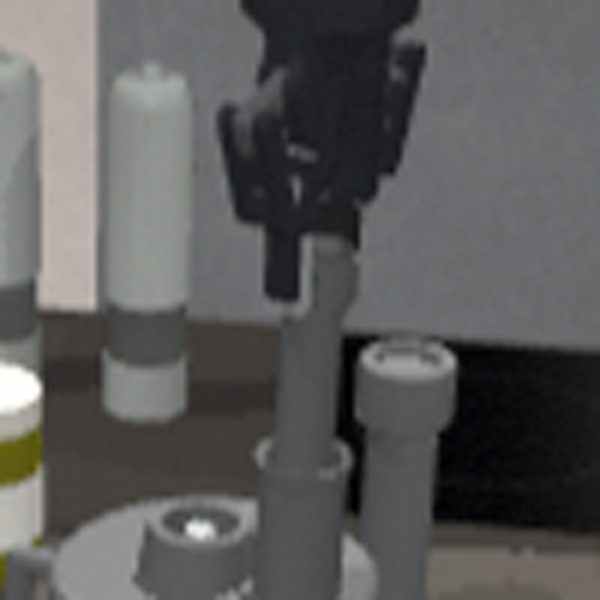

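The foot is inside the mouth and centred, with the shank at about 305 and the rim centre at 304. I'll keep pushing in small steps.

{"fn": "servo_tool", "kwargs": {"targets": "0.8 -0.07 0.03 0.2 0 0 0; 0.8 -0.07 0.03 0.4 0 0 0; 0.8 -0.07 0.03 0.6 0 0 0"}}

```text
time: 20.25
eef_pos: [0.4954, -0.1601, 0.255]
eef_rot: [0.679, 3.061, -0.002]
wrist_force: [-0.9, 0.2, 14.2]
opening: 0.418
grip_force: 92.2
```

{"fn": "servo_tool", "kwargs": {"targets": "0.8 0 0 0 0 0 0; 0.8 0 0 0 0 0 0"}}

```text
time: 20.45
eef_pos: [0.4949, -0.1601, 0.2539]
eef_rot: [0.679, 3.062, -0.002]
wrist_force: [0.3, -0.5, 10.2]
opening: 0.415
grip_force: 92.0
```

{"fn": "servo_tool", "kwargs": {"targets": "0.8 0 0 0.1 0 0 0; 0.8 0 0 0.2 0 0 0; 0.8 0 0 0.2 0 0 0"}}

```text
time: 20.75
eef_pos: [0.4951, -0.1602, 0.2522]
eef_rot: [0.679, 3.062, -0.002]
wrist_force: [1.2, -0.3, 13.1]
opening: 0.418
grip_force: 92.0
```

{"fn": "servo_tool", "kwargs": {"targets": "0.8 0 0 0.1 0 0 0; 0.8 0 0 0.2 0 0 0; 0.8 0 0 0.3 0 0 0; 0.8 0 0 0.3 0 0 0"}}

```text
time: 21.15
eef_pos: [0.4951, -0.1603, 0.2494]
eef_rot: [0.679, 3.061, -0.002]
wrist_force: [0.8, -0.8, 13.9]
opening: 0.415
grip_force: 92.1
```

{"fn": "servo_tool", "kwargs": {"targets": "0.8 0 0 0.1 0 0 0; 0.8 0 0 0.2 0 0 0; 0.8 0 0 0.3 0 0 0; 0.8 0 0 0.3 0 0 0"}}

```text
time: 21.55
eef_pos: [0.4952, -0.1603, 0.2464]
eef_rot: [0.679, 3.061, -0.002]
wrist_force: [0.6, -0.2, 12.7]
opening: 0.419
grip_force: 92.1
```

{"fn": "servo_tool", "kwargs": {"targets": "0.8 0 0 0.1 0 0 0; 0.8 0 0 0.2 0 0 0; 0.8 0 0 0.2 0 0 0"}}

```text
time: 21.85
eef_pos: [0.4952, -0.1604, 0.2443]
eef_rot: [0.679, 3.061, -0.002]
wrist_force: [0.5, -1.6, 12.8]
opening: 0.416
grip_force: 92.1
```

{"fn": "servo_tool", "kwargs": {"targets": "0.8 0 0 0.1 0 0 0; 0.8 0 0 0.2 0 0 0; 0.8 0 0 0.2 0 0 0"}}

```text
time: 22.15
eef_pos: [0.4952, -0.1603, 0.2424]
eef_rot: [0.679, 3.061, -0.002]
wrist_force: [0.7, -1.0, 12.3]
opening: 0.414
grip_force: 92.1
```

{"fn": "servo_tool", "kwargs": {"targets": "0.8 0 0 0.1 0 0 0; 0.8 0 0 0.2 0 0 0; 0.8 0 0 0.2 0 0 0"}}

```text
time: 22.45
eef_pos: [0.4953, -0.1604, 0.2405]
eef_rot: [0.679, 3.061, -0.002]
wrist_force: [1.1, 0.3, 13.6]
opening: 0.412
grip_force: 92.1
```

{"fn": "servo_tool", "kwargs": {"targets": "0.8 0 0 0.1 0 0 0; 0.8 0 0 0.15 0 0 0; 0.8 0 0 0.15 0 0 0"}}

```text
time: 22.75
eef_pos: [0.4958, -0.1605, 0.2404]
eef_rot: [0.679, 3.06, -0.004]
wrist_force: [-1.9, 0.4, 21.0]
opening: 0.418
grip_force: 93.0
```

{"fn": "servo_tool", "kwargs": {"targets": "0.8 0 0 -0.03 0 0 0; 0.8 0 0 -0.03 0 0 0; 0.8 0 0 -0.03 0 0 0; 0.8 0 0 -0.03 0 0 0; 0.8 0 0 -0.03 0 0 0; 0.8 0 0 -0.03 0 0 0"}}

```text
time: 23.35
eef_pos: [0.4957, -0.1604, 0.2404]
eef_rot: [0.679, 3.06, -0.003]
wrist_force: [-1.2, 1.1, 19.9]
opening: 0.415
grip_force: 93.0
```

```bash
python3 - <<'E'
from h import *
for i in range(3):
    eyes.read_camera("side");s=read_state();print(s["wrist_force"].round(1),s["eef_pos"].round(4))
b=eyes.read_camera("side")
cv2.imwrite("pics/d7.png",cv2.resize(b[85:185,260:360,::-1],(600,600),interpolation=cv2.INTER_CUBIC))
E
```

```text
[-1.  -0.5 18.4] [ 0.4957 -0.1605  0.2405]
[-0.8  0.  19. ] [ 0.4957 -0.1605  0.2404]
[-1.5 -0.6 19.8] [ 0.4957 -0.1605  0.2404]
```

View pics/d7.png

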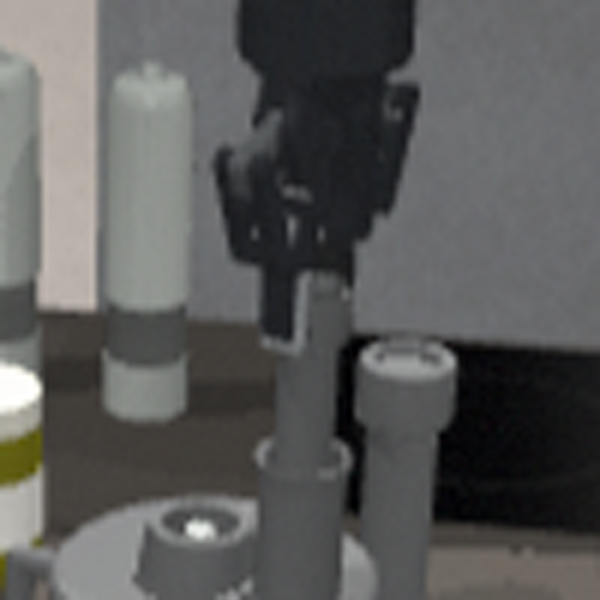

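The stop is dead: about 19 N held for 0.8 s with the pusher at rest, foot roughly 26.6 mm below the mouth. I'll ease off and release.

{"fn": "servo_tool", "kwargs": {"targets": "0.8 0 0 -0.1 0 0 0; 0.8 0 0 -0.2 0 0 0; 0.8 0 0 -0.25 0 0 0; 0.8 0 0 -0.25 0 0 0"}}

```text
time: 23.95
eef_pos: [0.4948, -0.1602, 0.2405]
eef_rot: [0.679, 3.062, -0.001]
wrist_force: [1.5, -0.3, 7.1]
opening: 0.415
grip_force: 91.9
```

{"fn": "servo_tool", "kwargs": {"targets": "0.5 0 0 -0.05 0 0 0; 0.4 0 0 -0.1 0 0 0; 0.2 0 0 -0.1 0 0 0; 0.1 0 0 -0.1 0 0 0; 0 0 0 -0.1 0 0 0; 0 0 0 -0.1 0 0 0; 0 0 0 -0.1 0 0 0; 0 0 0 -3 0 0 0; 0 0 0 -6 0 0 0; 0 0 0 -9 0 0 0; 0 0 0 -11 0 0 0; 0 0 0 -11 0 0 0", "grip_force": 20}}

```text
time: 25.15
eef_pos: [0.4948, -0.1596, 0.3521]
eef_rot: [0.678, 3.061, -0.002]
wrist_force: [0.2, 0.9, -1.0]
opening: 1.003
grip_force: 0.0
```

```bash
python3 - <<'E'
from h import *
s=read_state();print(s["time"],s["eef_pos"].round(3),s["wrist_force"].round(1),s["opening"])
im=eyes.read_camera("side")
for r in eyes.masks_of("side","pusher"):
    v,u=np.nonzero(r["pixels"]);print(round(r["confidence"],2),len(u),u.min(),u.max(),v.min(),v.max(),u.mean().round(1),v.mean().round(1))
    if 290<u.mean()<325:
        rows=[(k,u[v==k].min(),u[v==k].max()) for k in range(v.min(),v.max()+1,3)];print(rows)
for h in(.024,.027,.03,.036):
    f=.18-h;print(h,"top back",proj("side",[.4945,-.159-.019,f+.11]).round(1),"head bottom front",proj("side",[.4945,-.159+.019,f+.086]).round(1),"ctr",proj("side",[.4945,-.159,f+.11]).round(1))
g=im.astype(int)[110:165,310];print(g.sum(1)//3)
E
```

```text
25.15 [ 0.495 -0.16   0.352] [ 0.2  0.9 -1. ] 1.0031741228765718
0.78 547 319 335 142 189 326.5 162.5
0.73 355 305 318 131 163 311.1 145.9
[(131, np.int64(309), np.int64(315)), (134, np.int64(306), np.int64(318)), (137, np.int64(305), np.int64(318)), (140, np.int64(305), np.int64(318)), (143, np.int64(307), np.int64(316)), (146, np.int64(307), np.int64(316)), (149, np.int64(306), np.int64(316)), (152, np.int64(306), np.int64(315)), (155, np.int64(306), np.int64(315)), (158, np.int64(306), np.int64(314)), (161, np.int64(306), np.int64(314))]
0.024 top back [312.7 128.9] head bottom front [310.7 142.5] ctr [311.9 131.4]
0.027 top back [312.7 129.9] head bottom front [310.7 143.6] ctr [311.9 132.5]
0.03 top back [312.6 130.9] head bottom front [310.6 144.6] ctr [311.8 133.6]
0.036 top back [312.5 133. ] head bottom front [310.5 146.7] ctr [311.7 135.6]
[107 107 109 108 109 109 109 110 110 111 113 112 109 110 110 110 109 107
 108 110 112 101 118 144 122  91  85  86  84  83  83  83  82  79  78  77
  78  79  80  84  84  82  83  83  83  83  82  83  83  82  82  82  82  85
  83]
```

```bash
python3 -c "
from rig import arm
print(arm.finish_job())"
```

```text
the job is handed in; nothing more can be done
None
```

I stacked both slim carrots in the tube, pressed them onto the disc at about 19 N for 0.8 s, left the pusher standing on them and handed the job in at about 25 s; no verdict came back, and I viewed 11 pictures, one over the limit of 10.

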